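# Close a centrifuge bucket in its bench nest

### The job

The screw cap of the square centrifuge bucket is still loose, and on the open bench the whole bucket just spins along with it. Set the square bucket upright, fully down, in the square bench nest that keeps it from turning, and then turn its cap clockwise (seen from above) to the stop; leave it standing in the nest. Leave the round pot with the similar cap where it is.

Things in the scene. Friction and masses are not known exactly. Their poses are not given: they have to be found in the camera images.
- bucket_mid (a point): Loose square bucket (about 0.35 kg): aluminium body 60x60 mm, 60 high, grey screw cap on top, 104 mm high in all. Point on its axis 52 mm above its underside; z up, x and y square to the body's sides (not turning with the cap). Cap: 52 mm disc at 60-70 mm height, on it a central upright bar grip 48 mm long, 16 thick, at 70-104 mm height; the bar can lift the bucket.
- bucket_cap (a joint): Turn of that cap in the bucket, rad: loose start 0 to 0.2, grows clockwise seen from above, hard stop (tight) at 1.05. Seen from above the bar's length is bucket_mid's x axis turned counter-clockwise by 1.05 - value; at the stop it points at two small dark marks on the shoulder. Stiff (0.15 N m, more than the bench's grip on the standing bucket); stays where left.
- nest: Fixed aluminium nest: 124x124x8 mm base plate with an open square pocket, 68x68 mm inside (4 mm play per side: the bucket turns about 8 degrees before it is braced). Origin on the worktop under the pocket's centre; x, y square to its sides, z up. Pocket floor at 8 mm height; walls 8 mm thick, upright to 28 mm, then flared 45 degrees to 38 mm (88 mm mouth). Any quarter-turn fits.
- pot_mid (a point): Middle of a bystander: a loose round aluminium pot, 64 mm across, 104 mm high, with the same kind of cap and bar already shut. This point lies on its axis 52 mm above its underside. To be left alone.
There are look-alikes about, which are no part of the job. Leave any pink look-alike of the part that bears bucket_mid alone.

How it is judged:
By the outcome, as a careful person would: the job done as asked, in the order asked, and still so for the second after the job is handed in, with the robot touching nothing.
It also fails if it takes over 38 s, if anything falls off the work surface, if the arm or the gripper's body presses on something with over 40 N, if the wrist force passes 120 N, or if a joint passes its speed limit or range.

### The arm

A 6-joint arm with a two-finger parallel gripper is mounted at the origin on a cart in front of the work surface, level with it; the furniture and walls round the work are solid. World frame = base frame: x ahead of the robot, y to its left, z up, the work surface at z = 0. Lengths are in m, angles in rad, forces in N, time in s.
With the tool pointing down it reaches from about 0.275 to 0.975 m from the base axis. Payload 8.4 kg.
Tool frame: the origin (TCP) lies midway between the tips of the shut fingers; the grasp point (between the pads) lies 19 mm behind it; z points along the fingers, y is the line along which they close (so a half turn about z gives the same grasp; the last joint's range is limited). The gripper opens to 92 mm and grips with 3 to 60 N. Pads are 20 mm wide; open, the fingers measure 128 mm over their backs; the gripper's body (75 mm by 189 mm) begins 69 mm behind the grasp point.
Start: joints at [-1.168, 0.353, 1.633, -0, 1.155, -0.002], TCP at [0.246, -0.574, 0.215] pointing down, gripper open.
Joint ranges: [-2.63, 2.63], [-0.92, 2.1], [0.06, 2.66], [-1.3, 4.44], [0, 2.69], [-3.02, 3.02]. Speed limits (rad/s): [2.22, 2.22, 2.79, 3.14, 3.14, 3.14].

### API

Orientations are given as [roll, pitch, yaw] about the fixed x, y, z axes, in that order (R = Rz(yaw) Ry(pitch) Rx(roll)).
In Python, from bench import robot, optics, close_job gives the robot as it stands.
- The arm moves only by the tool apply_moves, never from a script. Its argument "targets" is text: rows parted by semicolons, each of 5 numbers parted by spaces: the gripper's target within -1 to 1 (fully open at 1, half-way at 0, shut at -1), then the shift along the tool's x, y, z scaled (see below), then the turn about the tool's z scaled (see below). A call has 1 to 12 rows; each row shifts and turns the commanded pose from where the row before left it, along the tool's axes as they then stand; what a row does not reach is not made up. The controller multiplies each number of a shift by 0.12 m and each number of a turn by 90 degrees. A row lasts 1/8 s, in which the tool goes at most 62.5 mm and 10.7 degrees, less where a joint would pass 70% of its speed; a pose out of reach is approached as far as the arm can. A call with a number of a shift or a turn outside -1 to 1 is refused whole. A call with a gripper value outside its range is refused whole. The fingers move at their own pace and stop on an object; "newtons" is the grip in N (left out, the last holds). Time passes only in rows, so rows that do not move let the fingers close. It gives the time, the measured TCP pose, the force, the opening and the grip force at its end, in the units of the state.
- robot.observe(): the state, without advancing time (a new reading comes with each control period).
- optics.capture(name): name is "scene" or "top" or "wrist"; returns (picture, depth): 480x640x3 uint8, red, green, blue; 480x640 float32, m along the optical axis (not along the pixel's ray), 0 where there is no reading.
- optics.get_calibration(name): a dict with "intrinsics" (3x3 intrinsics, pixels), "extrinsics" (4x4, takes a point from world to camera coordinates). Camera axes: x right, y down, z forward; pixel columns grow to the right and rows downward; lengths in m; the calibration is good to about 2 mm. A picture is of the moment at which its call begins: read the wrist's pose just before it. get_calibration takes no time and is no camera call; for the wrist camera it gives the pose at the moment of the call.
- close_job(): hands the job in; it is judged then, once.
The state is a dict: "t": time; "q": joint angles; "qd": joint speeds; "joint_efforts": joint torques, N m; "tcp_pos": TCP position; "ee_rot": TCP orientation; "ft_force": force on the tool from outside, world axes, zero at the start; "moment": the same for the moment, N m; "grip_width": finger opening in m; "grasp_force": force on a finger pad.
Only numpy, scipy, OpenCV 4.12 (cv2) and the standard library are available. Lean on these libraries where they do the work, as an engineer would, in place of code of your own. Each camera call takes 0.05 s, during which the arm holds its last target. There are 200 camera calls.

## Working session

There is one attempt and no reset: what is moved stays moved. The work goes in short steps, Python scripts to look and compute and a tool call to move; the robot and the scene stay as the last step left them, time stands still between calls to the robot, and variables do not carry over. Pictures are saved under pics/ and viewed, at most 10 in all, crops included, and the job is handed in when it is done.

Besides the shell and the picture viewer there is one more tool, called after "Request:" in YAML: its name, and indented under it one key for each argument. apply_moves: Moves the arm, as the interface text tells. Its arguments: {"type":"object","properties":{"targets":{"type":"string"},"newtons":{"type":"number"}},"required":["targets"]}

```bash
mkdir -p pics; cat > h.py <<'E'
import numpy as np, cv2
from bench import robot, optics
def cap(name,fn=None):
    c=optics.get_calibration(name); im,d=optics.capture(name)
    K=np.array(c["intrinsics"]);T=np.array(c["extrinsics"])
    np.savez(f"{fn or name}.npz",im=im,d=d,K=K,T=T)
    if fn: cv2.imwrite(f"pics/{fn}.png",im[:,:,::-1])
    return im,d,K,T
def cloud(d,K,T):
    v,u=np.mgrid[:d.shape[0],:d.shape[1]]
    p=np.stack([(u-K[0,2])/K[0,0]*d,(v-K[1,2])/K[1,1]*d,d],-1)
    W=(p-T[:3,3])@T[:3,:3]
    W[d<=0]=np.nan
    return W
E
python3 - <<'E'
from h import *
a=cap("top","top1"); b=cap("scene","scene1")
s=robot.observe(); print(s["t"],s["tcp_pos"],s["ee_rot"],s["grip_width"],s["ft_force"])
for x in (a,b): print(x[2].round(1).tolist(), (-x[3][:3,:3].T@x[3][:3,3]).round(3))
E
```

```text
0.1 [ 0.2459833  -0.57408611  0.21396637] [-3.14038764e+00  6.29335163e-06  4.04833850e-01] 0.09202621851450085 [ 0.26864998 -0.54333848  0.20484874]
[[505.7, 0.0, 320.3], [0.0, 505.7, 243.9], [0.0, 0.0, 1.0]] [0.316 0.028 1.126]
[[596.2, 0.0, 314.3], [0.0, 596.2, 241.2], [0.0, 0.0, 1.0]] [-0.06  -0.989  0.632]
```

View pics/top1.png

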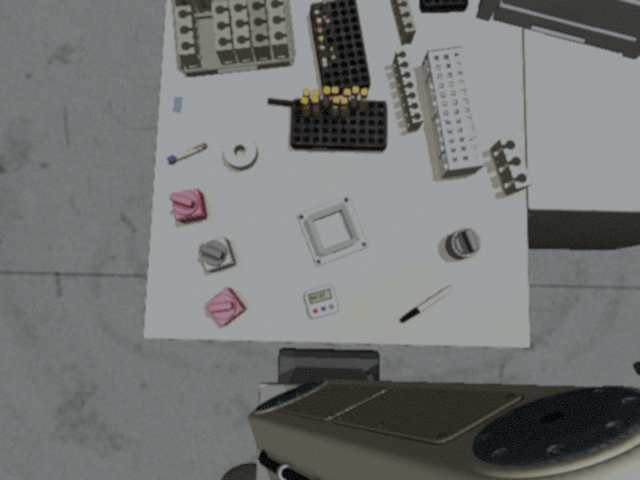

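View pics/scene1.png

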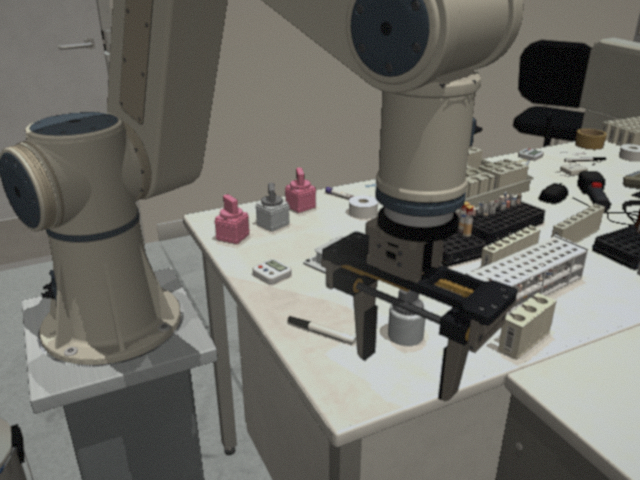

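Top view: the candidates are a grey square bucket at (215,253), pink look-alikes at (187,205) and (224,306), and a grey round pot at (462,243). The grey square one fits the description, being neither pink nor round. The nest is at (333,232). Next I'll measure these and confirm in an enlarged crop.

```bash
cat > m.py <<'E'
from h import *
import sys
z=np.load("top1.npz"); im,d,K,T=[z[k] for k in("im","d","K","T")]
W=cloud(d,K,T)
def rect(box,lo,hi,n):
    u0,u1,v0,v1=box; P=W[v0:v1,u0:u1].reshape(-1,3); m=(P[:,2]>lo)&(P[:,2]<hi); P=P[m]
    r=cv2.minAreaRect((P[:,:2]*1000).astype(np.float32)); print(n,len(P),"med",np.median(P,0).round(4),"rect",np.round(r[0],1),np.round(r[1],1),round(r[2],1))
sq=(190,245,228,280)
rect(sq,.050,.064,"shoulder");rect(sq,.095,.115,"bar");rect(sq,.02,.115,"all")
rect((290,375,190,270),.004,.012,"plate");rect((290,375,190,270),.030,.045,"wall")
rect((435,490,220,270),.095,.115,"potbar")
rect((165,212,180,225),.02,.115,"pink1");rect((200,250,283,330),.02,.115,"pink2")
print("table z",np.nanmedian(W[320:335,250:300,2]))
c=np.hstack([cv2.resize(im[170:330,160:260],(400,600),interpolation=cv2.INTER_CUBIC)[:, :], cv2.resize(im[190:270,290:375],(400,600-0),interpolation=cv2.INTER_CUBIC)])
cv2.imwrite("pics/crop1.png",c[:,:,::-1])
E
python3 m.py
```

```text
shoulder 255 med [0.4144 0.2393 0.0599] rect [426.5 255.2] [60.8 60.2] 20.4
bar 189 med [0.4258 0.2535 0.1056] rect [426.4 255. ] [48.9 15.8] 70.3
all 897 med [0.4222 0.2476 0.0704] rect [426.6 255. ] [61.  60.4] 20.1
plate 2552 med [0.4872 0.0067 0.0083] rect [492.2   7.1] [179.7 190.2] 1.5
wall 849 med [0.4929 0.0068 0.0368] rect [489.9   6.6] [94.8 94.3] 22.5
potbar 206 med [ 0.4632 -0.2749  0.1057] rect [ 463.4 -276. ] [47.9 16.9] 20.7
pink1 944 med [0.5253 0.3131 0.0695] rect [532.  321.3] [60.4 62.5] 14.6
pink2 902 med [0.3151 0.2253 0.0703] rect [315.1 230.9] [60.8 60.6] 40.1
table z 0.0023292150936052255
```

View pics/crop1.png

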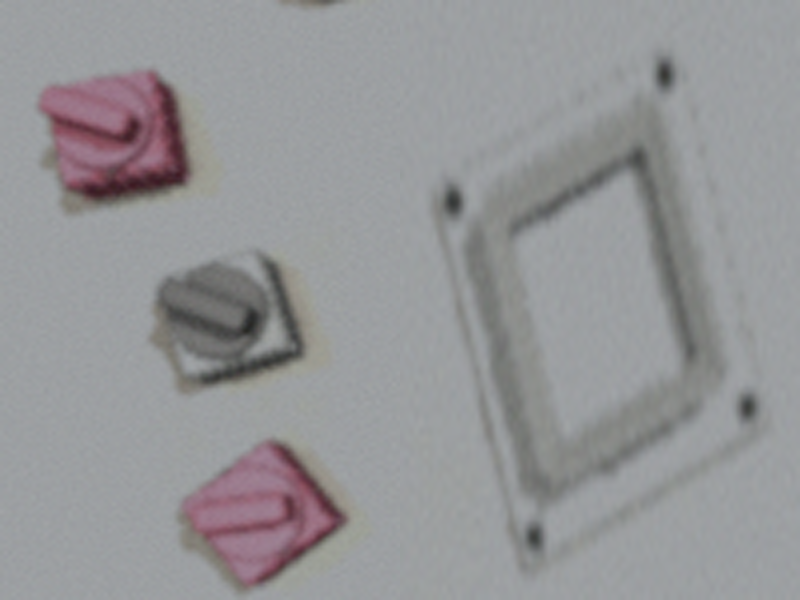

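The crop confirms it: the grey square bucket at (215,253) sits between the two pink ones, and its bar points about 70° from world x. Body angle is 20.4°, so the cap is at about 0.18 and needs roughly 50° clockwise. The nest is at (0.490, 0.007), 22.5°. First move: turn the tool to the bar's direction, then travel above the bucket.

Request:
apply_moves:
  targets: "0 0 0 0 -0.105; 0 0 0 0 -0.105; 0 0 0 0 -0.105; 0 0 0 0 -0.105; 0 0 0 0 -0.103; 0 0.2 -0.026 0 0; 0 0.39 -0.051 0 0; 0 0.39 -0.051 0 0; 0 0.39 -0.051 0 0; 0 0.39 -0.051 0 0; 0 0.39 -0.051 0 0; 0 0.39 -0.051 0 0"
  newtons: 40

```text
t: 1.6
tcp_pos: [0.3115, -0.2726, 0.2144]
ee_rot: [-3.141, -0.0, 1.226]
ft_force: [0.6, 0.0, 0.3]
grip_width: 0.0458
grasp_force: 0.0
```

Request:
apply_moves:
  targets: "0 0.39 -0.051 0 0; 0 0.39 -0.051 0 0; 0 0.39 -0.051 0 0; 0 0.39 -0.051 0 0; 0 0.39 -0.051 0 0; 0 0.39 -0.051 0 0; 0 0.39 -0.051 0 0; 0 0.39 -0.051 0 0; 0 0.39 -0.051 0 0; 0 0.39 -0.051 0 0; 0 0.2 -0.026 0 0; 0 0 0 0 0"

```text
t: 3.1
tcp_pos: [0.4171, 0.2119, 0.2142]
ee_rot: [-3.141, 0.0, 1.229]
ft_force: [-0.3, -0.3, 0.3]
grip_width: 0.0458
grasp_force: 0.0
```

Request:
apply_moves:
  targets: "0 0.182 -0.023 0 0; 0 0.182 -0.023 0 0; 0 0 0 0 0"

```text
t: 3.48
tcp_pos: [0.4273, 0.255, 0.2146]
ee_rot: [3.141, -0.001, 1.227]
ft_force: [0.9, 0.0, 0.0]
grip_width: 0.046
grasp_force: 0.0
```

```bash
cat > w.py <<'E'
from h import *
s=robot.observe(); im,d,K,T=cap("wrist","wrist1"); W=cloud(d,K,T)
print(s["tcp_pos"].round(4),s["ee_rot"].round(4),s["q"].round(3))
c=np.array([.4265,.255])
near=np.hypot(W[...,0]-c[0],W[...,1]-c[1])<.045
for n,lo,hi in(("bar",.097,.112),("cap",.064,.076),("shoulder",.05,.063)):
    P=W[near&(W[...,2]>lo)&(W[...,2]<hi)]
    if len(P)<20: print(n,len(P)); continue
    r=cv2.minAreaRect((P[:,:2]*1000).astype(np.float32)); print(n,len(P),np.median(P,0).round(4),np.round(r[0],1),np.round(r[1],1),round(r[2],1))
E
python3 w.py
```

```text
[0.4273 0.255  0.2146] [ 3.1414e+00 -5.0000e-04  1.2272e+00] [0.535 0.153 1.9   0.    1.087 0.878]
bar 1090 [0.4255 0.2596 0.1054] [425.3 258.2] [46.8 15.4] 70.0
cap 1644 [0.4288 0.2598 0.0717] [425.5 259.1] [50.7 53.3] 69.3
shoulder 1169 [0.4371 0.2758 0.0613] [424.8 257.9] [60.4 60.2] 19.6
```

View pics/wrist1.png

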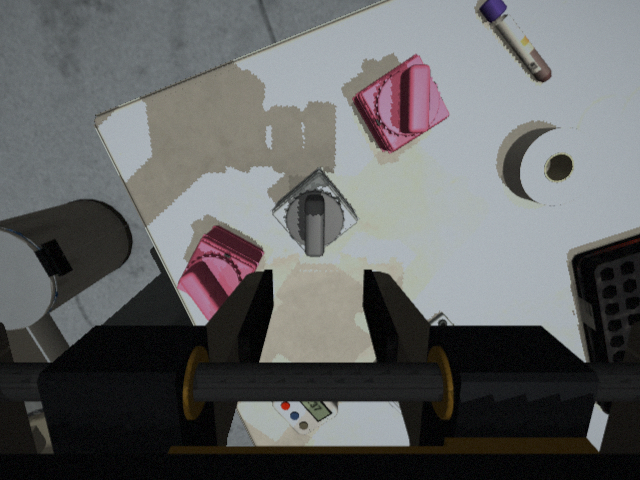

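Wrist view: the grey bucket is at (315,212), with its bar lined up between the fingers (centre column about 318). The pinks at (222,270) and (402,103) are clear of the fingers. I'll descend and grip.

Request:
apply_moves:
  targets: "0 0.012 -0.016 0.2 0; 0 0 0 0.25 0; 0 0 0 0.25 0; 0 0 0 0.25 0; 0 0 0 0.15 0; 0 0 0 0.047 0; 0 0 0 0 0; -1 0 0 0 0; -1 0 0 0 0; -1 0 0 0 0; -1 0 0 0 0; -1 0 0 0 0"

```text
t: 5.03
tcp_pos: [0.4254, 0.2557, 0.0771]
ee_rot: [-3.142, -0.0, 1.226]
ft_force: [-1.1, -0.2, 4.1]
grip_width: 0.0157
grasp_force: 40.0
```

Gripped (15.7 mm opening, 40 N). Now I'll lift and carry to above the nest.

Request:
apply_moves:
  targets: "-1 0 0 -0.15 0; -1 0 0 -0.25 0; -1 0 0 -0.25 0; -1 -0.15 0.105 0 -0.025; -1 -0.27 0.184 0 0; -1 -0.27 0.184 0 0; -1 -0.27 0.184 0 0; -1 -0.27 0.184 0 0; -1 -0.27 0.184 0 0; -1 -0.18 0.122 0 0; -1 -0.09 0.06 0 0; -1 0 0 0 0"
  newtons: 50

```text
t: 6.52
tcp_pos: [0.4987, 0.009, 0.1547]
ee_rot: [-3.141, 0.0, 1.264]
ft_force: [0.7, 0.1, -3.2]
grip_width: 0.0156
grasp_force: 50.0
```

```bash
cat > w2.py <<'E'
from h import *
s=robot.observe(); print(s["t"],s["tcp_pos"].round(4),s["ee_rot"].round(4),s["ft_force"].round(1))
im,d,K,T=cap("wrist","wrist2"); t=cap("top","top2")
W=cloud(d,K,T)
c=np.array([.49,.007])
near=np.hypot(W[...,0]-c[0],W[...,1]-c[1])<.1
for n,lo,hi in(("walltop",.030,.043),("capbody",.115,.15)):
    P=W[near&(W[...,2]>lo)&(W[...,2]<hi)]
    if len(P)<20: print(n,len(P)); continue
    r=cv2.minAreaRect((P[:,:2]*1000).astype(np.float32)); print(n,len(P),np.median(P,0).round(4),np.round(r[0],1),np.round(r[1],1),round(r[2],1))
for a in (im,t[0]): pass
cv2.imwrite("pics/c2.png",np.hstack([cv2.resize(im,(448,336)),cv2.resize(t[0][150:310,240:408],(352,336))])[:,:,::-1])
E
python3 w2.py
```

```text
6.525 [0.4987 0.009  0.1547] [-3.1410e+00  1.0000e-04  1.2644e+00] [ 0.7  0.1 -3.2]
walltop 3190 [0.4965 0.0386 0.037 ] [487.7   9. ] [94.2 93.7] 22.4
capbody 5691 [0.5088 0.0284 0.1395] [498.6  10.7] [60.5 60.4] 22.1
```

View pics/c2.png

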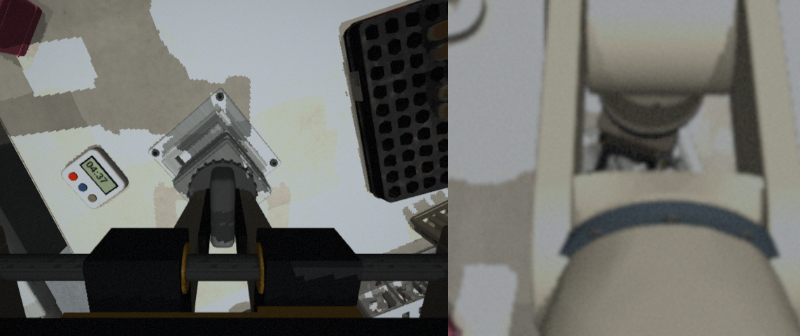

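Left, the wrist view, shows the bucket hanging over the nest (nest corner at about (220,95)) and offset from it. Right, the top view, is blocked by the arm. From the wrist depth, the bucket is at (498.6,10.7), 22.1°, and the nest walls at (487.7,9.0), 22.4°, so I'll shift (-10.9,-1.7) mm and lower.

Request:
apply_moves:
  targets: "-1 -0.041 -0.082 0 0; -1 0 0 0 0; -1 0 0 0.12 0; -1 0 0 0.12 0; -1 0 0 0.1 0; -1 0 0 0.1 0; -1 0 0 0.08 0; -1 0 0 0.03 0; -1 0 0 0 0"

```text
t: 7.75
tcp_pos: [0.4881, 0.0076, 0.0888]
ee_rot: [-3.141, 0.0, 1.266]
ft_force: [-0.3, -0.3, -2.8]
grip_width: 0.0154
grasp_force: 50.0
```

Request:
apply_moves:
  targets: "-1 0 0 0.015 0; -1 0 0 0.012 0; -1 0 0 0.008 0; -1 0 0 0.006 0; -1 0 0 0 0; -1 0 0 0 0"

```text
t: 8.5
tcp_pos: [0.4882, 0.0075, 0.0851]
ee_rot: [3.141, -0.0, 1.266]
ft_force: [-5.1, -0.7, 11.1]
grip_width: 0.0155
grasp_force: 50.0
```

```bash
python3 - <<'E'
from h import *
s=robot.observe();print(s["tcp_pos"].round(4),s["ft_force"].round(1),s["moment"].round(3),s["q"].round(3))
E
```

```text
[0.4882 0.0075 0.0851] [-5.1 -0.7 11.1] [-0.094  0.703  0.02 ] [ 0.012  0.318  2.032 -0.     0.791  0.318]
```

Contact at TCP z 0.0851, which is the pickup height plus 8 mm, so the bucket is fully down. Now I'll turn clockwise.

Request:
apply_moves:
  targets: "-1 0 0 0 0.05; -1 0 0 0 0.06; -1 0 0 0 0.06; -1 0 0 0 0.06; -1 0 0 0 0.06; -1 0 0 0 0.06; -1 0 0 0 0.06; -1 0 0 0 0.06; -1 0 0 0 0.06; -1 0 0 0 0.04; -1 0 0 0 0"
  newtons: 60

```text
t: 9.88
tcp_pos: [0.4882, 0.0083, 0.0851]
ee_rot: [-3.141, -0.001, 0.369]
ft_force: [-3.6, 4.5, 11.5]
grip_width: 0.0154
grasp_force: 60.0
```

```bash
cat > w3.py <<'E'
from h import *
import sys
s=robot.observe(); print(s["t"],s["tcp_pos"].round(4),np.degrees(s["ee_rot"][2]).round(2),s["ft_force"].round(1),s["moment"].round(3))
im,d,K,T=cap("wrist","wrist3"); W=cloud(d,K,T); c=np.array([.488,.008])
near=np.hypot(W[...,0]-c[0],W[...,1]-c[1])<.05
for n,lo,hi in(("shoulder",.061,.0725),("bar",.105,.12)):
    P=W[near&(W[...,2]>lo)&(W[...,2]<hi)]
    if len(P)<20: print(n,len(P)); continue
    r=cv2.minAreaRect((P[:,:2]*1000).astype(np.float32)); print(n,len(P),np.median(P,0).round(4),np.round(r[0],1),np.round(r[1],1),round(r[2],1))
E
python3 w3.py
```

```text
9.875 [0.4882 0.0083 0.0851] 21.14 [-3.6  4.5 11.5] [0.754 0.85  0.06 ]
shoulder 2662 [0.5122 0.0204 0.0694] [494.4  10.2] [50.  60.1] 16.6
bar 4536 [0.4937 0.0096 0.1135] [490.2   9. ] [41.6 41.6] 68.1
```

Request:
apply_moves:
  targets: "-1 0 0 0 0.03; -1 0 0 0 0.02; -1 0 0 0 0.02; -1 0 0 0 0.01; -1 0 0 0 0"

```text
t: 10.55
tcp_pos: [0.4879, 0.0082, 0.0851]
ee_rot: [-3.141, 0.0, 0.245]
ft_force: [-5.6, 4.4, 12.9]
grip_width: 0.0157
grasp_force: 60.1
```

```bash
python3 w3.py
```

```text
10.55 [0.4879 0.0082 0.0851] 14.06 [-5.6  4.4 12.9] [0.872 0.985 0.627]
shoulder 2651 [0.5124 0.0151 0.0694] [497.   10.6] [44.4 60.5] 14.8
bar 4512 [0.4942 0.009  0.1136] [490.4   8.2] [41.4 41.9] 58.4
```

The moment jumped to 0.63 N m, well above the cap's 0.15, so it's at the stop. I'll push slightly more to confirm.

Request:
apply_moves:
  targets: "-1 0 0 0 0.015; -1 0 0 0 0.01; -1 0 0 0 0"

```text
t: 10.98
tcp_pos: [0.4874, 0.0082, 0.0851]
ee_rot: [-3.141, 0.001, 0.207]
ft_force: [-7.5, 5.3, 15.5]
grip_width: 0.0158
grasp_force: 60.4
```

```bash
python3 w3.py
```

```text
10.975 [0.4874 0.0082 0.0851] 11.84 [-7.5  5.3 15.5] [0.978 1.387 0.974]
shoulder 2684 [0.512  0.0131 0.0694] [495.5  10.2] [46.3 60.1] 13.8
bar 4534 [0.4942 0.0089 0.1135] [489.6   8.9] [41.8 41.5] 59.8
```

Moment has risen to 0.97 N m, firmly at the stop. I'll release, rise straight up and check.

Request:
apply_moves:
  targets: "0 0 0 0 0; 0 0 0 0 0; 0 0 0 0 0; 0 0 0 0 0; 0 0 0 -0.1 0; 0 0 0 -0.2 0; 0 0 0 -0.3 0; 0 0 0 -0.3 0; 0 0 0 -0.25 0; 0 0 0 0 0; 0 0 0 0 0"

```text
t: 12.4
tcp_pos: [0.4876, 0.0076, 0.2217]
ee_rot: [-3.142, 0.0, 0.205]
ft_force: [-1.0, 0.6, -0.2]
grip_width: 0.0458
grasp_force: 0.0
```

```bash
sed -i 's/"wrist3"/"wrist4"/; s/.105,.12)/.106,.12)/' w3.py; python3 w3.py; python3 -c "
import cv2;im=cv2.imread('pics/wrist4.png');cv2.imwrite('pics/w4c.png',cv2.resize(im[100:340,160:480],(800,600),interpolation=cv2.INTER_CUBIC))"
```

```text
12.4 [0.4876 0.0076 0.2217] 11.76 [-1.   0.6 -0.2] [ 0.037 -0.005 -0.022]
shoulder 1340 [0.5055 0.0133 0.0694] [489.5   9. ] [58. 60.] 14.3
bar 1109 [0.4903 0.009  0.1135] [488.5   8.6] [48. 16.] 14.2
```

View pics/w4c.png

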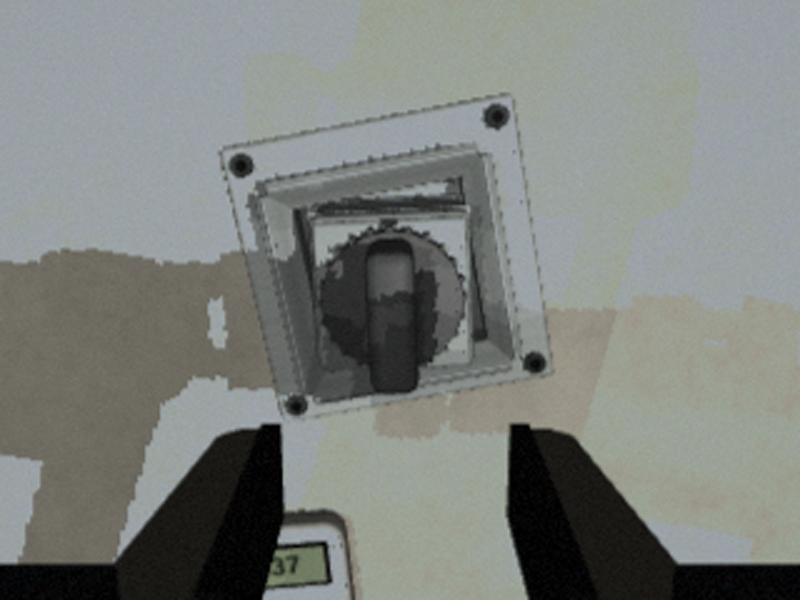

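The crop shows the bucket upright in the nest, with the bar (390,310) pointing at the dark shoulder mark (390,222). Bar and body both measure about 14.2°. The bar top is at 0.1135, 8 mm higher than on the bench, so the bucket is fully seated. The gripper is clear.

```bash
python3 -c "
from bench import close_job
print(close_job())"
```

```text
the job is handed in; nothing more can be done
None
```

The job is handed in at about 12.5 s: the square bucket stands fully down in the nest with its cap turned clockwise to the stop, and I did not touch the round pot or the pink look-alikes.

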